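# Hook out the sample tote from under the drying shelf

### The job

Take the pull hook from its stand and, reaching in under the wire shelf, engage it in the loop of the steel tote that holds the round amber jar; draw that tote straight out along its lane until it rests against the two stop blocks, with the jar still standing in it. Then hang the hook back on the stand's fork and let go. Move the tote with the hook only, never with the gripper, and leave the other tote and everything else on the bench where it is.

Things in the scene. Friction and masses are not known exactly. Their poses are not given: they have to be found in the camera images.
- pullhook: Loose pull hook, 0.12 kg, 212 mm tall, hanging upright on the fork. Origin: centre of the underside of its black 46 x 46 x 6 mm flange; z up along the tool. Grip block above, z 6 to 68 mm, 34 (x) x 22 (y) mm: grip across y. Below, a 9 mm steel rod on the z axis down to z = -140 mm, turning at a right angle into a toe 18 mm long (plus rounded end), 9 mm thick, pointing to the tool's -x.
- hook_bend (a point): The bend of the hook: where the axes of rod and toe meet, 140 mm below the pull hook's origin. Axes as the pull hook.
- stand: Fixed hook stand, base 130 x 120 mm. Origin: centre of base underside; z up. A post, 40 mm wide, 200 high, at x = 45 to 59 mm carries two prongs running toward -x to x = -45 mm, open at that end: tops at z = 200 mm, 10 mm wide, 18 mm gap (y -9 to 9). Lips 4 mm high on the last 5 mm of the prongs: lift the hook over 8 mm before moving it out along -x or back in.
- hang (a point): Where the pull hook's origin is when it hangs in the middle of the fork: prong-top height, stand frame (-4, 0, 200) mm. Axes as the stand.
- bay: Fixed two-lane tote rack. Origin: bench level, below the middle of the shelf's front rim; x runs in under the shelf along the lanes, z up. Deck top z = 8 mm, x = -93 to 190 mm. Lanes 118 mm wide, centred at y = +-64 mm, rails 28 mm high. Each ends at two black stop blocks (x = -93 to -75 mm, 30 mm high, 82 mm apart). A tote resting against its stops has its origin at x = -25 mm.
- shelf_rim (a point): Middle of the front rim bar (8 mm round, axis 175 mm above the bench, along y) of the wire shelf over the rack. The shelf covers 195 mm inward from here and 140 mm either side, on 10 mm posts at its corners; thinner wires along x every 23 mm. Axes as the rack.
- tote: The tote to pull: open steel box 100 (x) x 110 (y) x 45 mm, walls 4 mm, 0.25 kg plus jar, loose on the deck in either lane, under the shelf; slides with a few newtons. Origin: centre of underside; z up; loop faces -x, to the robot. Loop level, 34 mm above underside, 8 mm round bar: front bar along y, axis at x = -100 mm; side bars at y = +-32 mm back to the wall at x = -50 mm.
- tote_eye (a point): Centre of the loop's opening (46 mm in x by 56 mm in y), level with the bar axes: 75 mm in front of the tote's origin, 34 mm above its underside. The front bar's axis is 25 mm further along -x. Axes as the tote.
- other_tote: An identical tote with an identical loop in the other lane, which holds a cardboard carton; leave it alone. Origin and axes as the tote.
- jar: Amber glass jar with metal lid, 52 mm diameter, 78 mm tall, loose, upright in the tote. Origin: centre of its underside; z up.
- reagent: Bystander: tall amber bottle, 68 mm diameter, 175 mm tall, between stand and rack. Origin: centre of its underside.
- sample0: Bystander: squat amber jar with white lid, 58 mm diameter, 85 mm tall. Origin: centre of its underside.
- sample1: Bystander: as sample0.
- sample2: Bystander: as sample0.
- beaker: Bystander: glass beaker, 70 mm diameter, 90 mm tall. Origin: centre of its underside.
- flask: Bystander: conical flask, 84 mm diameter at the foot, 110 mm tall, standing on the wire shelf. Origin: centre of its underside.

How it is judged:
By the outcome, as a careful person would: the job done as asked, in the order asked, and still so for the second after the job is handed in, with the robot touching nothing.
It also fails if it takes over 61 s, if anything falls off the work surface, if the arm or the gripper's body presses on something with over 40 N, if the wrist force passes 120 N, or if a joint passes its speed limit or range.

### The arm

A 7-joint arm with a two-finger parallel gripper is mounted at the origin on the work surface. World frame = base frame: x ahead of the robot, y to its left, z up, the work surface at z = 0. Lengths are in m, angles in rad, forces in N, time in s.
With the tool pointing down it reaches from about 0.35 to 0.9 m from the base axis. Payload 19.9 kg.
Tool frame: the origin (TCP) lies on the centre line of the jaws, within the pads' length; the fingertips stand 14 mm ahead of it and the grasp point (between the pads) lies 5 mm behind it; z points along the fingers, y is the line along which they close (so a half turn about z gives the same grasp; the last joint's range is limited). The gripper opens to 94 mm and grips with 3 to 60 N. Pads are 16 mm wide; open, the fingers measure 119 mm over their backs; the gripper's body (75 mm by 177 mm) begins 78 mm behind the grasp point.
Start: joints at [1.181, 0.417, -0.01, 1.614, 0.005, 1.111, -0.053], TCP at [0.213, -0.588, 0.219] pointing down, gripper open.
Joint ranges: [-2.81, 2.81], [-0.39, 2.02], [-1.27, 1.25], [0.06, 2.57], [-1.19, 4.33], [0.19, 2], [-2.82, 2.82]. Speed limits (rad/s): [1.89, 1.89, 2.39, 2.39, 3.01, 3.01, 3.01].

### API

Orientations are given as a unit quaternion [w, x, y, z].
In Python, from rig import status, imaging, job, spotter gives the robot as it stands. The module is installed in compiled form; this text tells all that it offers.
- The arm moves only by the tool jog_arm, never from a script. Its argument "steps" is one flat list of numbers, 6 for each row, row after row: the shift along the tool's x, y, z in cm, then the turn, a rotation vector about the tool's x, y, z in degrees. A call has 1 to 5 rows; each row shifts and turns the commanded pose from where the row before left it, along the tool's axes as they then stand; what a row does not reach is not made up. A row lasts 1/8 s, in which the tool goes at most 62.5 mm and 10.7 degrees, less where a joint would pass 70% of its speed; a pose out of reach is approached as far as the arm can. A call with a gripper value outside its range is refused whole. "grip" is the closure, from -1 (fully open) to 1 (shut), set as the call begins (left out, the last holds). The fingers move at their own pace and stop on an object; the grip force is fixed at half the most. Time passes only in rows, so rows that do not move let the fingers close. It gives the time, the measured TCP pose, the force, the opening and the grip force at its end, in the units of the state.
- status.state(): the state, without advancing time (a new reading comes with each control period).
- imaging.grab_frame(name): name is "scene" or "top" or "wrist"; returns a dict with "frame" (384x512x3 uint8, red, green, blue), "intrinsics" (3x3 intrinsics, pixels), "dist" ([k1, k2, p1, p2, k3] as OpenCV has them; the pictures are not rectified), "pose" (4x4, takes a point from camera to world coordinates). Camera axes: x right, y down, z forward; pixel columns grow to the right and rows downward; lengths in m; the calibration is good to about 2 mm. A picture is of the moment at which its call begins. There is no depth.
- job.sign_off(): hands the job in; it is judged then, once.
Trained networks look in a picture, given as the dict that the camera call returned (one of the last four; its "shot" number tells which), for a name from the list of things; names that differ only in an ending like _2 or _b are one class to them, and where a whole thing is asked for, a point or a joint stands for the part that bears it (a point fixed in the world has none). Each returns a list of dicts, best first, with "conf" (0 to 1); they miss things now and then, are a little off and sometimes report something else, mostly with a low value. They report only what shows in the picture. A call takes as long as a camera call.
- spotter.spot_in(picture, label): "rect" ([left, top, right, bottom] in pixels, round what is visible of it).
- spotter.regions_of(picture, label): "mask" (384x512 bool, what is visible of it) and "rect" ([left, top, right, bottom] in pixels, round what is visible of it).
The state is a dict: "t": time; "qpos": joint angles; "qd": joint speeds; "effort": joint torques, N m; "position": TCP position; "tool_rot": TCP orientation; "wrist_force": force on the tool from outside, world axes, zero at the start; "wrist_torque": the same for the moment, N m; "width": finger opening in m; "gripper_force": force on a finger pad.
Only numpy, scipy, OpenCV 4.12 (cv2) and the standard library are available. Lean on these libraries where they do the work, as an engineer would, in place of code of your own. Each camera call takes 0.05 s, during which the arm holds its last target. There are 200 camera calls.

## Working session

There is one attempt and no reset: what is moved stays moved. The work goes in short steps, Python scripts to look and compute and a tool call to move; the robot and the scene stay as the last step left them, time stands still between calls to the robot, and variables do not carry over. Pictures are saved under pics/ and viewed, at most 10 in all, crops included, and the job is handed in when it is done.

Besides the shell and the picture viewer there is one more tool, called after ">>>" as name(argument=value, ...) on one line, values as JSON. jog_arm: Moves the arm, as the interface text tells. Its arguments: {"type":"object","properties":{"steps":{"type":"array"},"grip":{"type":"number"}},"required":["steps"]}

```bash
mkdir -p pics; cat > h.py <<'E'
import numpy as np, cv2
from rig import status, imaging, job, spotter
def rays(f,uv):
    p=cv2.undistortPoints(np.array(uv,float).reshape(-1,1,2),np.array(f['intrinsics']),np.array(f['dist'])).reshape(-1,2)
    T=np.array(f['pose']); return T[:3,3],(T[:3,:3]@np.c_[p,np.ones(len(p))].T).T
def atz(f,uv,z):
    o,d=rays(f,uv); return o+d*((z-o[2])/d[:,2])[:,None]
def proj(f,P):
    T=np.linalg.inv(np.array(f['pose'])); r,_=cv2.Rodrigues(T[:3,:3])
    return cv2.projectPoints(np.array(P,float).reshape(-1,1,3),r,T[:3,3],np.array(f['intrinsics']),np.array(f['dist']))[0].reshape(-1,2)
def save(f,n,crop=None,s=1):
    im=f['frame'][:,:,::-1]
    if crop: im=im[crop[1]:crop[3],crop[0]:crop[2]]
    cv2.imwrite('pics/'+n,cv2.resize(im,None,fx=s,fy=s,interpolation=cv2.INTER_CUBIC))
E
python3 - <<'E'
from h import *
np.set_printoptions(precision=3,suppress=True)
for c in['scene','top']:
    f=imaging.grab_frame(c); save(f,c+'0.png',s=1.5); print(c,np.array(f['pose']),np.array(f['intrinsics'])[0])
    for n in['pullhook','stand','bay','tote','other_tote','jar','reagent','flask','sample0','beaker']:
        print(n,[(np.round(r['rect']).astype(int).tolist(),round(r['conf'],2)) for r in spotter.spot_in(f,n)[:4]])
print(status.state())
E
```

```text
scene [[ 0.479  0.628 -0.613  1.221]
 [ 0.878 -0.347  0.331 -0.329]
 [-0.005 -0.697 -0.717  0.847]
 [ 0.     0.     0.     1.   ]] [371.168   0.    256.301]
pullhook [([97, 160, 121, 193], 0.56)]
stand [([209, 168, 356, 303], 0.35)]
bay [([208, 168, 355, 300], 0.77)]
tote [([231, 221, 286, 283], 0.86), ([95, 157, 122, 192], 0.62)]
other_tote [([274, 208, 330, 267], 0.85)]
jar [([246, 230, 265, 265], 0.89)]
reagent []
flask [([249, 184, 289, 235], 0.9)]
sample0 [([361, 167, 392, 197], 0.97), ([202, 155, 222, 186], 0.8), ([302, 115, 322, 149], 0.6)]
beaker [([340, 126, 361, 162], 0.75)]
top [[-0.02  -0.98   0.196  0.361]
 [-1.     0.019 -0.003  0.013]
 [-0.    -0.197 -0.981  1.206]
 [ 0.     0.     0.     1.   ]] [415.364   0.    261.769]
pullhook [([389, 209, 422, 230], 0.71), ([224, 118, 264, 166], 0.19)]
stand [([360, 193, 417, 252], 0.77)]
bay [([206, 84, 322, 211], 0.81), ([336, 138, 362, 175], 0.55)]
tote [([267, 121, 310, 171], 0.83), ([359, 192, 418, 251], 0.39)]
other_tote [([225, 118, 265, 167], 0.84)]
jar [([275, 129, 292, 149], 0.52)]
reagent [([334, 139, 362, 175], 0.58), ([268, 92, 296, 132], 0.34)]
flask [([269, 90, 297, 132], 0.67)]
sample0 [([271, 245, 294, 269], 0.92), ([122, 150, 150, 169], 0.81), ([129, 246, 159, 268], 0.79), ([388, 207, 421, 230], 0.35)]
beaker [([105, 208, 135, 232], 0.97)]
{'t': 1.1, 'qpos': array([ 1.181,  0.417, -0.01 ,  1.614,  0.005,  1.111, -0.053]), 'qd': array([ 0.002, -0.002, -0.001,  0.   , -0.   , -0.001,  0.   ]), 'effort': array([  0.001, -85.102,   0.639, -42.628,  -0.049,   0.014,   0.   ]), 'position': array([ 0.213, -0.588,  0.219]), 'tool_rot': array([-0.   ,  0.985,  0.173, -0.   ]), 'wrist_force': array([-0.027,  0.843, -0.101]), 'wrist_torque': array([ 0.029, -0.002, -0.008]), 'gripper_force': 0.0, 'width': 0.09387580716997901}
```

View pics/scene0.png

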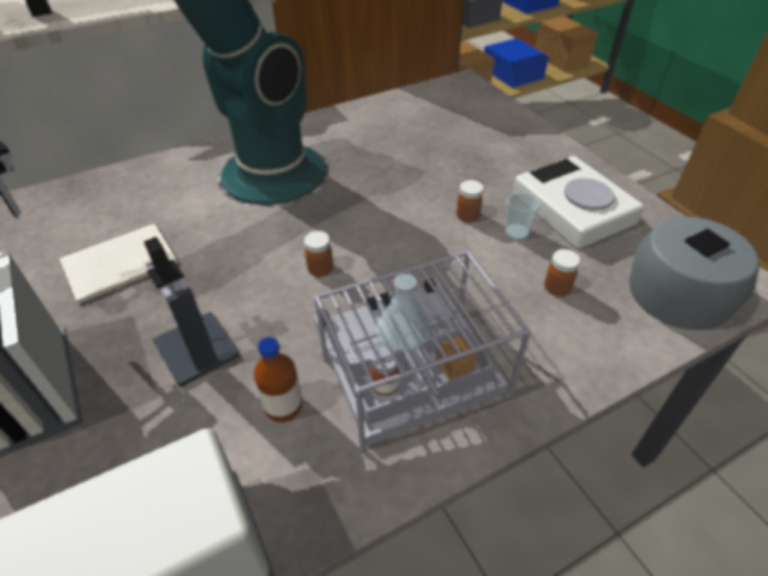

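View pics/top0.png

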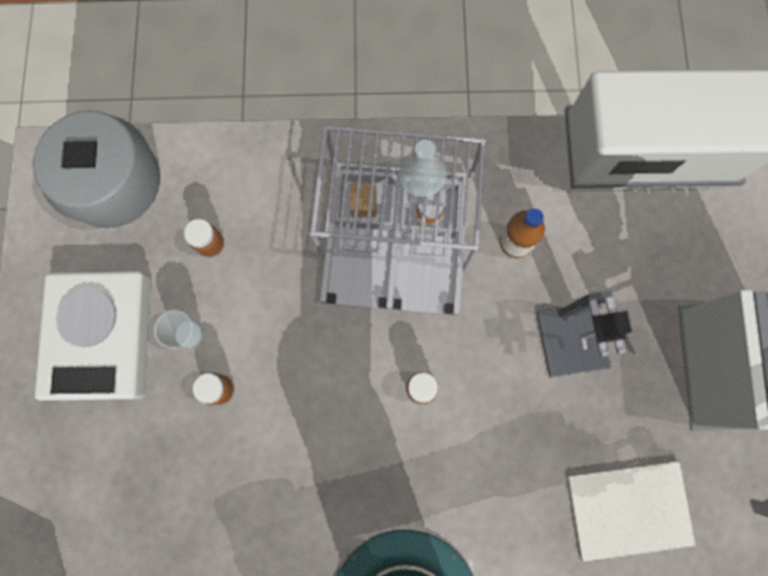

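The top view shows the rack with stops facing the robot. The jar tote is in the right (-y) lane at about (430,212), the carton tote is in the left lane, and the stand is at about (572,340) with the hook's grip at about (612,327). Next I'll compute rough positions.

```bash
python3 - <<'E'
from h import *
np.set_printoptions(precision=3,suppress=True)
f=imaging.grab_frame('top'); g=imaging.grab_frame('scene')
S=1.5
print('base corners(top)',atz(f,np.array([[539,312],[607,371],[552,376]])/S,0.005))
print('hook top',atz(f,np.array([[612,325]])/S,.268), atz(g,np.array([[154,246]])/S,.268))
print('rim ends',atz(f,np.array([[311,234],[477,247]])/S,.175), atz(g,np.array([[317,300],[467,256]])/S,.175))
print('stops',atz(f,np.array([[331,298],[382,302],[397,303],[449,308]])/S,.038))
print('deck front',atz(f,np.array([[321,303],[459,313]])/S,.008))
print('reagent',atz(f,np.array([[515,248]])/S,0),'sample',atz(f,np.array([[423,397]])/S,0))
w=imaging.grab_frame('wrist');save(w,'w0.png',s=1.5);print(np.array(w['pose']),w['intrinsics'][0])
save(f,'topcrop.png',(345,180,430,260),8)
E
```

```text
base corners(top) [[ 0.531 -0.275  0.005]
 [ 0.414 -0.399  0.005]
 [ 0.407 -0.292  0.005]]
hook top [[ 0.471 -0.322  0.268]] [[ 0.486 -0.337  0.268]]
rim ends [[ 0.649  0.147  0.175]
 [ 0.621 -0.136  0.175]] [[ 0.63  -0.135  0.175]
 [ 0.662  0.138  0.175]]
stops [[ 0.561  0.127  0.038]
 [ 0.551  0.03   0.038]
 [ 0.549  0.001  0.038]
 [ 0.537 -0.097  0.038]]
deck front [[ 0.557  0.149  0.008]
 [ 0.532 -0.119  0.008]]
reagent [[ 0.661 -0.237  0.   ]] sample [[ 0.373 -0.045  0.   ]]
[[ 0.341 -0.904 -0.256  0.288]
 [-0.94  -0.328 -0.094 -0.561]
 [ 0.001  0.273 -0.962  0.384]
 [ 0.     0.     0.     1.   ]] [313.22    0.    253.602]
```

View pics/topcrop.png

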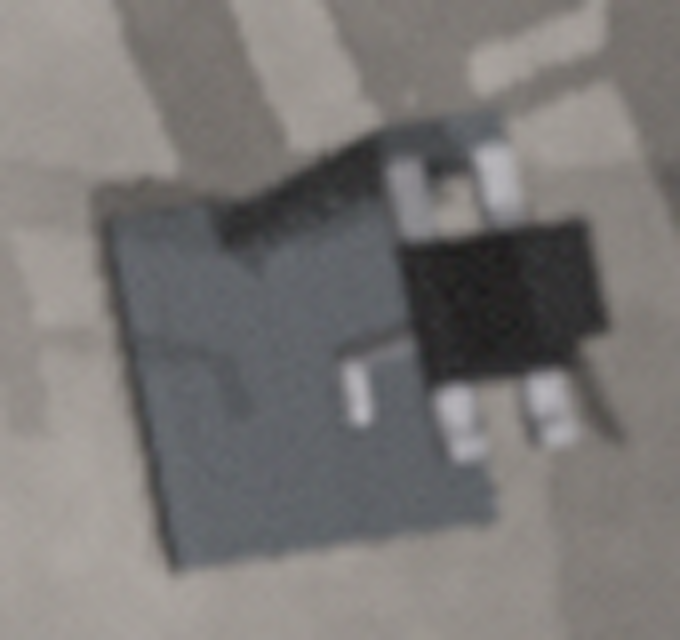

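The crop clearly shows the post on the far side of the stand, with the prongs and toe pointing toward the robot. The lips are at about (465,450) and (555,435), and the white toe is at about (355,390).

```bash
python3 - <<'E'
from h import *
np.set_printoptions(precision=4,suppress=True)
f=imaging.grab_frame('top'); g=imaging.grab_frame('scene')
c=lambda a:np.array(a,float)/8+[345,180]-[.44,.44]
L=atz(f,c([[467,450],[552,435]]),.204); B=atz(f,c([[405,160],[490,145]]),.2)
print('lips',L,'prong back',B); d=B.mean(0)-L.mean(0); print('yaw',np.degrees(np.arctan2(d[1],d[0])),np.linalg.norm(d))
e=atz(f,c([[172,568],[110,205],[495,520]]),.005); print(e)
a=e[1]-e[0];b=e[0]-e[2];print(np.degrees([np.arctan2(a[1],a[0]),np.arctan2(-b[0],b[1])]),(e[1]+e[2])/2)
for n,F in(('top',f),('scene',g)):
  for k in('tote','other_tote','jar'):
    for r in spotter.regions_of(F,k)[:1]:
      m=np.argwhere(r['mask']); 
      print(n,k,np.round(r['rect']),m.mean(0)[::-1], 'front', atz(F,[[ (r['rect'][0]+r['rect'][2])/2,r['rect'][3]]],.046))
save(f,'rack.png',(200,75,330,215),4.2)
print(np.array(status.state()['tool_rot']))
E
```

```text
lips [[ 0.4329 -0.3287  0.204 ]
 [ 0.4369 -0.3549  0.204 ]] prong back [[ 0.5224 -0.3184  0.2   ]
 [ 0.5266 -0.3452  0.2   ]]
yaw 6.378955337436715 0.09025456190766894
[[ 0.4075 -0.2867  0.005 ]
 [ 0.5393 -0.2728  0.005 ]
 [ 0.4219 -0.4046  0.005 ]]
[6.0114 6.9788] [ 0.4806 -0.3387  0.005 ]
top tote [264. 123. 308. 172.] [290.5283 144.52  ] front [[ 0.6349 -0.0622  0.046 ]]
top other_tote [226. 117. 263. 167.] [243.9724 137.8255] front [[0.6515 0.0572 0.046 ]]
top jar [277. 130. 289. 149.] [284.7071 141.0429] front [[ 0.7027 -0.0548  0.046 ]]
scene tote [231. 221. 286. 284.] [258.4133 258.9433] front [[ 0.8222 -0.1091  0.046 ]]
scene other_tote [276. 208. 328. 268.] [302.0523 243.0697] front [[0.8343 0.0083 0.046 ]]
scene jar [303. 119. 320. 147.] [313.2373 134.4633] front [[0.4583 0.2943 0.046 ]]
[-0.      0.9849  0.173  -0.    ]
```

View pics/rack.png

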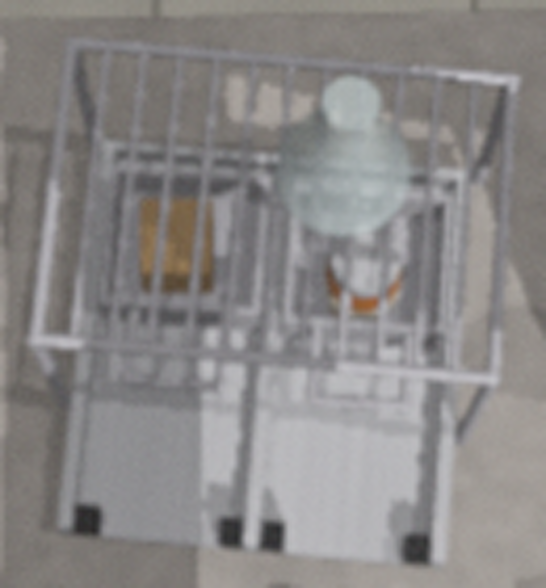

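The right tote holds the jar and its loop front bar is near bay x≈+5 mm. The stand yaw is about 6.4° with the hang point near (0.477,-0.339). Going above the hook now.

>>> jog_arm(steps=[0, 0, -5.5, 0, 0, 6.75, 0, 0, -5.5, 0, 0, 6.75, 4.1, -3.1, 0, 0, 0, 0, 4.1, -3.1, 0, 0, 0, 0, 4.1, -3.1, 0, 0, 0, 0], grip=-1)

```text
t: 2.28
position: [0.3259, -0.4801, 0.3296]
tool_rot: [0.0, 0.998, 0.056, 0.0]
wrist_force: [0.2, -0.1, -0.1]
width: 0.0942
gripper_force: 0.0
```

>>> jog_arm(steps=[4.1, -3.1, 0, 0, 0, 0, 4.1, -3.1, 0, 0, 0, 0, 4.1, -3.1, 0, 0, 0, 0, 4.1, -3.1, 0, 0, 0, 0, 0, 0, 0, 0, 0, 0])

```text
t: 2.9
position: [0.4766, -0.3364, 0.3293]
tool_rot: [-0.001, 0.998, 0.059, 0.0]
wrist_force: [-0.3, -1.1, -0.1]
width: 0.0942
gripper_force: 0.0
```

```bash
python3 - <<'E'
from h import *
np.set_printoptions(precision=4,suppress=True)
s=status.state();print(s['position'],s['tool_rot'],s['t'])
w=imaging.grab_frame('wrist');save(w,'w1.png',s=1.5)
print(np.array(w['pose']))
for n in('pullhook','stand'):
  print(n,[(np.round(r['rect']),r['conf']) for r in spotter.spot_in(w,n)])
y=np.radians(6.4);R=np.array([[np.cos(y),-np.sin(y),0],[np.sin(y),np.cos(y),0],[0,0,1]]);o=np.array([.4806,-.3387,0])
for nm,p in(('block top corners',[[a-.004,b,.268] for a in(-.017,.017) for b in(-.011,.011)]),('flange',[[a-.004,b,.206] for a in(-.023,.023) for b in(-.023,.023)]),('lips',[[-.0425,a,.204] for a in(-.014,.014)]),('post',[[.059,a,.2] for a in(-.02,.02)])):
  print(nm,(proj(w,(R@np.array(p).T).T+o)*1.5).round())
E
```

```text
[ 0.4766 -0.3364  0.3293] [-0.0006  0.9983  0.059   0.0003] 2.9
[[ 0.1179 -0.9555 -0.2703  0.556 ]
 [-0.993  -0.1137 -0.0315 -0.3275]
 [-0.0007  0.2721 -0.9623  0.4944]
 [ 0.      0.      0.      1.    ]]
pullhook [(array([234., 158., 279., 233.]), 0.78)]
stand [(array([216., 113., 292., 233.]), 0.92)]
block top corners [[406. 351.]
 [364. 351.]
 [407. 288.]
 [363. 288.]]
flange [[419. 322.]
 [349. 321.]
 [421. 252.]
 [348. 252.]]
lips [[405. 343.]
 [363. 342.]]
post [[418. 186.]
 [352. 185.]]
```

View pics/w1.png

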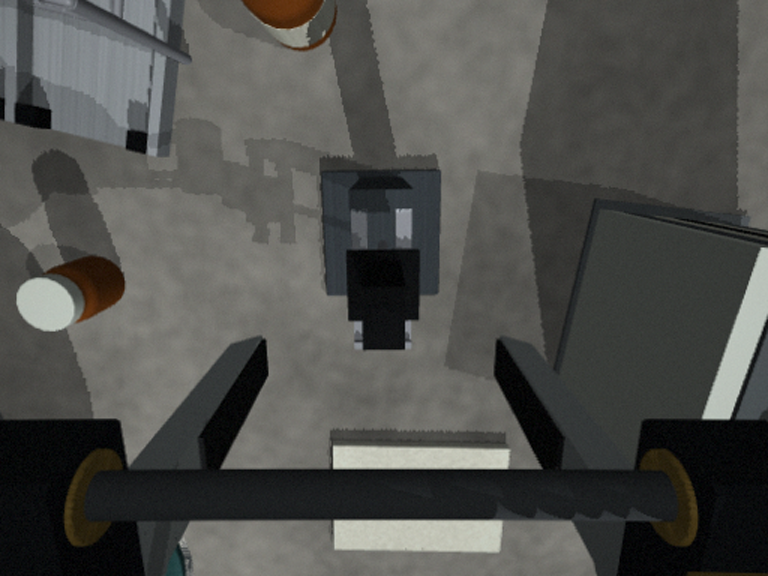

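The wrist view matches the prediction within about 1 mm: block edge cols 363-411 at row 350, flange cols 347-419. Descending and gripping.

>>> jog_arm(steps=[0, 0.25, 3, 0, 0, 0, 0, 0, 3, 0, 0, 0, 0, 0, 2.5, 0, 0, 0, 0, 0, 1.6, 0, 0, 0, 0, 0, 0, 0, 0, 0])

```text
t: 3.68
position: [0.4734, -0.3427, 0.2278]
tool_rot: [-0.0, 0.998, 0.056, -0.001]
wrist_force: [0.1, 0.1, 0.1]
width: 0.0943
gripper_force: 0.0
```

>>> jog_arm(steps=[0, 0, 0, 0, 0, 0, 0, 0, 0, 0, 0, 0, 0, 0, 0, 0, 0, 0, 0, 0, 0, 0, 0, 0, 0, 0, 0, 0, 0, 0], grip=1)

```text
t: 4.3
position: [0.4742, -0.3423, 0.2285]
tool_rot: [0.0, 0.998, 0.056, 0.0]
wrist_force: [-0.1, 0.3, -0.0]
width: 0.0472
gripper_force: 0.0
```

>>> jog_arm(steps=[0, 0, 0, 0, 0, 0, 0, 0, 0, 0, 0, 0, 0, 0, 0, 0, 0, 0, 0, 0, 0, 0, 0, 0])

```text
t: 4.8
position: [0.4742, -0.342, 0.2284]
tool_rot: [-0.0, 0.998, 0.056, -0.0]
wrist_force: [-1.1, 3.7, 1.3]
width: 0.0215
gripper_force: 30.0
```

Gripped (21.5 mm). Lift over the lips and move out along -x.

>>> jog_arm(steps=[0, -0.2, -1, 0, 0, 0, 0, 0, -1, 0, 0, 0, 0, 0, -1, 0, 0, 0, -2, 0, 0, 0, 0, 0, -3, 0, 0, 0, 0, 0])

```text
t: 5.42
position: [0.4231, -0.3459, 0.2583]
tool_rot: [-0.0, 0.998, 0.056, -0.0]
wrist_force: [-0.9, -1.4, -1.1]
width: 0.0215
gripper_force: 30.0
```

>>> jog_arm(steps=[-3, 0, 0, 0, 0, 0, -3, 0, -3, 0, 0, 0, 0, 0, -4, 0, 0, 5.9, 0, 0, -4, 0, 0, 5.9, 0, 0, 0, 0, 0, 0])

```text
t: 6.05
position: [0.3644, -0.3533, 0.371]
tool_rot: [0.001, 0.999, -0.048, 0.002]
wrist_force: [-1.1, 0.1, -2.2]
width: 0.0216
gripper_force: 30.0
```

```bash
python3 - <<'E'
from h import *
from scipy.optimize import least_squares
np.set_printoptions(precision=4,suppress=True)
s=status.state();print(s['position'],s['tool_rot'],s['qpos'],s['wrist_force'],s['width'])
w=imaging.grab_frame('wrist');save(w,'w2.png',s=1.5)
A=[([.417,1.614,1.111],[np.hypot(.213,.588),.219])]
q=s['qpos'];p=s['position'];A.append((q[[1,3,5]],[np.hypot(p[0],p[1]),p[2]]))
M=[];b=[]
for (a,c,e),(r,z) in A:
  M+= [[np.sin(a),np.sin(a+c),0],[np.cos(a),np.cos(a+c),1]]; b+=[r,z]
print(np.linalg.lstsq(np.array(M),np.array(b),rcond=None))
E
```

```text
[ 0.3644 -0.3533  0.371 ] [ 0.0014  0.9989 -0.0478  0.0016] [ 0.8011  0.0941 -0.0996  1.6869  0.0098  1.3567 -0.9666] [-1.0966  0.1197 -2.2348] 0.02159929025206076
(array([ 0.5031,  0.4706, -0.0318]), array([0.]), np.int32(3), array([2.0178, 1.3795, 0.16  ]))
```

View pics/w2.png

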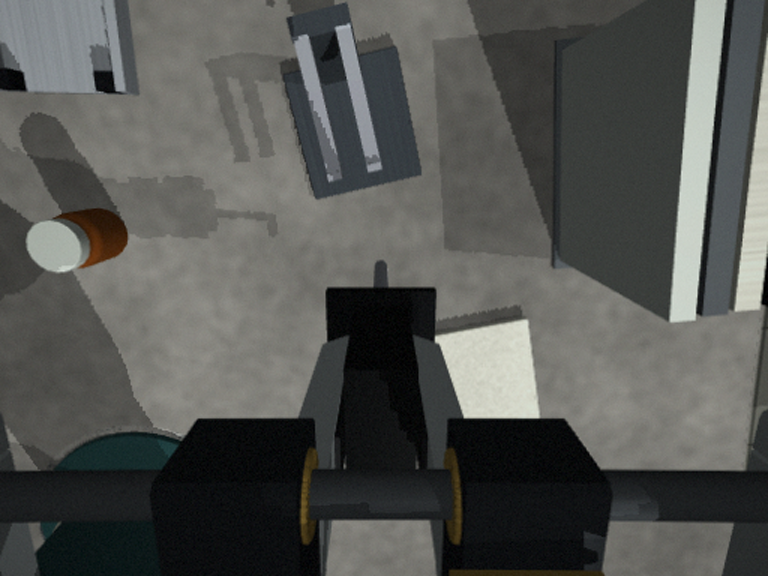

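The hook is held square: rod seen at (380,265), yaw -5.5°, parallel to the lanes. Next I'll travel to the front of the jar lane and tilt 35°.

>>> jog_arm(steps=[1.4, -5.3, 0, 0, 0, 0, 1.4, -5.3, 0, 0, 0, 0, 1.4, -5.3, 0, 0, 0, 0, 1.4, -5.3, 0, 0, 0, 0, 1.4, -5.3, 0, 0, 0, 0])

```text
t: 6.72
position: [0.4586, -0.0939, 0.3672]
tool_rot: [-0.0, 0.999, -0.047, -0.001]
wrist_force: [0.3, -0.2, -1.2]
width: 0.0215
gripper_force: 30.0
```

>>> jog_arm(steps=[1.4, -5.3, 0, 0, 0, 0, 0, 0, 3.7, 0, 8.75, 0, -0.55, 0, 3.65, 0, 8.75, 0, -1.1, 0, 3.5, 0, 8.75, 0, -1.6, 0, 3.3, 0, 8.75, 0])

```text
t: 7.35
position: [0.4775, -0.0446, 0.2262]
tool_rot: [0.014, 0.957, -0.045, 0.286]
wrist_force: [2.4, 0.4, -1.8]
width: 0.0219
gripper_force: 30.0
```

>>> jog_arm(steps=[0, 0, 0, 0, 0, 0, 0, 0, 0, 0, 0, 0])

```text
t: 7.6
position: [0.4796, -0.0443, 0.2286]
tool_rot: [0.014, 0.958, -0.045, 0.283]
wrist_force: [1.0, 0.1, -1.8]
width: 0.0216
gripper_force: 30.0
```

```bash
cat >> h.py <<'E'
from scipy.spatial.transform import Rotation as Ro
def tool(s=None):
    s=s or status.state(); q=s['tool_rot']; return Ro.from_quat([q[1],q[2],q[3],q[0]]).as_matrix(),np.array(s['position'])
def info():
    s=status.state();R,p=tool(s)
    print('t',s['t'],'p',p,'bend',p+R@[.0024,0,.1684],'z',R[:,2],'tilt',np.degrees(np.arcsin(np.hypot(*R[:2,2]))),'yaw(y)',np.degrees(np.arctan2(-R[0,1],-R[1,1])),'q',s['qpos'],'F',s['wrist_force'],s['width'])
E
python3 - <<'E'
from h import *
np.set_printoptions(precision=4,suppress=True)
info()
w=imaging.grab_frame('wrist');save(w,'w3.png',s=1.5)
for n in('tote','tote_eye','jar','bay','flask'):
  print(n,[(np.round(r['rect']),round(r['conf'],2)) for r in spotter.spot_in(w,n)])
R,p=tool();print('bend px',proj(w,[p+R@[.0024,0,.1684]])*1.5)
E
```

```text
t 7.6 p [ 0.4796 -0.0443  0.2286] bend [ 0.5728 -0.0532  0.0887] z [ 0.5417 -0.052  -0.839 ] tilt 32.97044522211073 yaw(y) 5.404015770389161 q [ 0.4694 -0.1216 -0.4426  2.3504 -0.024   0.3272 -1.6301] F [ 0.9628  0.0953 -1.8137] 0.021580946212804646
tote [(array([208.,  36., 295., 144.]), 0.56)]
tote_eye [(array([210.,  38., 295., 143.]), 0.97), (array([351.,  12., 459., 143.]), 0.34)]
jar [(array([234.,  48., 271.,  98.]), 0.59)]
bay [(array([ 14.,   2., 342., 230.]), 0.75)]
flask [(array([411., 189., 512., 315.]), 0.6), (array([204.,   0., 252.,  10.]), 0.59)]
bend px [[379.5838 266.1289]]
```

View pics/w3.png

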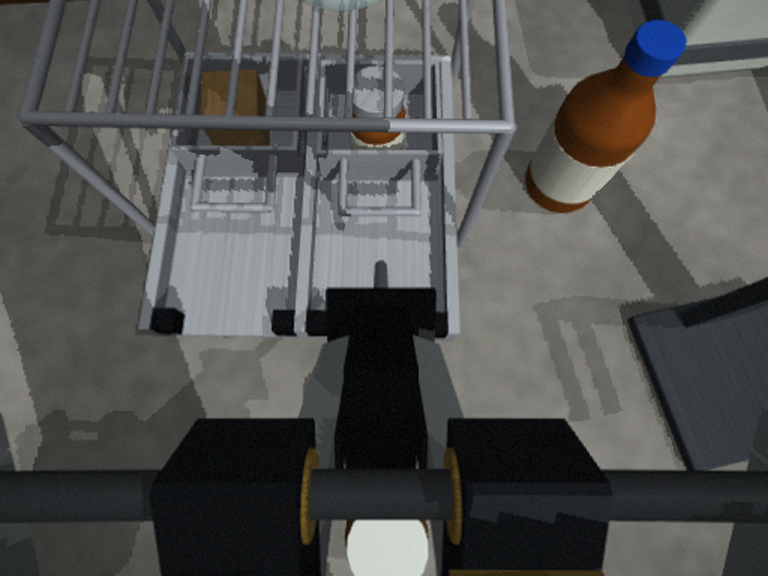

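The jar tote's loop front bar runs from about (342,210) to (418,211), side bars above it, and the rim runs from (30,121) to (512,128). The rod tip is at (380,266), lined up with the loop centre.

```bash
python3 - <<'E'
from h import *
np.set_printoptions(precision=4,suppress=True)
w=imaging.grab_frame('wrist')
b=atz(w,np.array([[342,210],[418,210.5],[380,210]])/1.5,.042);print('bar',b)
r=atz(w,np.array([[30,121],[512,128]])/1.5,.175);print('rim',r,np.linalg.norm(r[0]-r[1]))
print('deck front',atz(w,np.array([[138,333],[460,335]])/1.5,.008))
print('wall top front',atz(w,np.array([[318,150],[440,153]])/1.5,.053))
E
```

```text
bar [[ 0.6455 -0.0268  0.042 ]
 [ 0.6388 -0.0922  0.042 ]
 [ 0.6424 -0.0595  0.042 ]]
rim [[ 0.6506  0.1439  0.175 ]
 [ 0.6207 -0.135   0.175 ]] 0.2804689658192331
deck front [[ 0.5616  0.1587  0.008 ]
 [ 0.5334 -0.1191  0.008 ]]
wall top front [[ 0.6996 -0.0104  0.053 ]
 [ 0.6866 -0.1163  0.053 ]]
```

>>> jog_arm(steps=[1.85, 0, 1.7, 0, 0, 0, 1.85, 0, 1.7, 0, 0, 0, 1.85, 0, 1.7, 0, 0, 0, 1.8, 0, 1.65, 0, 0, 0, 0, 0, 0, 0, 0, 0])

```text
t: 8.57
position: [0.5782, -0.0533, 0.2111]
tool_rot: [0.013, 0.958, -0.045, 0.284]
wrist_force: [-1.1, 0.3, -1.3]
width: 0.0218
gripper_force: 30.0
```

```bash
python3 - <<'E'
from h import *
np.set_printoptions(precision=4,suppress=True)
info()
w=imaging.grab_frame('wrist');save(w,'w4.png',s=1.5)
E
```

```text
t 8.575 p [ 0.5782 -0.0533  0.2111] bend [ 0.6716 -0.0621  0.0712] z [ 0.5428 -0.0512 -0.8383] tilt 33.04131397082473 yaw(y) 5.407571775792723 q [ 0.4794  0.1263 -0.4912  2.1729  0.3662  0.299  -1.9761] F [-1.1309  0.3451 -1.29  ] 0.02184516325199842
```

View pics/w4.png

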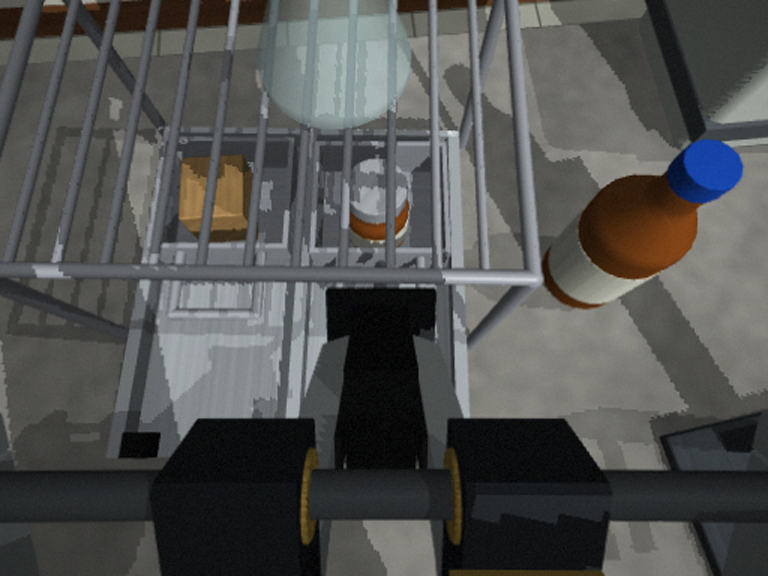

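The flange edge (row 289) sits just in front of the rim (row 272) and the rod is hidden behind the flange, as expected. Lowering into the loop.

>>> jog_arm(steps=[-0.54, 0, 0.84, 0, 0, 0, -0.54, 0, 0.84, 0, 0, 0, -0.54, 0, 0.84, 0, 0, 0, -0.4, 0, 0.6, 0, 0, 0, 0, 0, 0, 0, 0, 0])

```text
t: 9.25
position: [0.5767, -0.0533, 0.1742]
tool_rot: [0.014, 0.958, -0.045, 0.284]
wrist_force: [-0.3, 0.4, -0.5]
width: 0.022
gripper_force: 30.0
```

```bash
python3 - <<'E'
from h import *
np.set_printoptions(precision=4,suppress=True)
info()
s=imaging.grab_frame('scene');save(s,'s5.png',(200,150,360,300),5)
print((proj(s,[tool()[1]+tool()[0]@[.0024,0,.1684]])-[200,150])*5)
E
```

```text
t 9.25 p [ 0.5767 -0.0533  0.1742] bend [ 0.6701 -0.0622  0.0344] z [ 0.5429 -0.052  -0.8382] tilt 33.05147894642882 yaw(y) 5.397483226775746 q [ 0.3776  0.182  -0.3926  2.2123  0.5656  0.216  -2.1741] F [-0.2997  0.3935 -0.5401] 0.02199247117593555
[[233.8521 423.7161]]
```

View pics/s5.png

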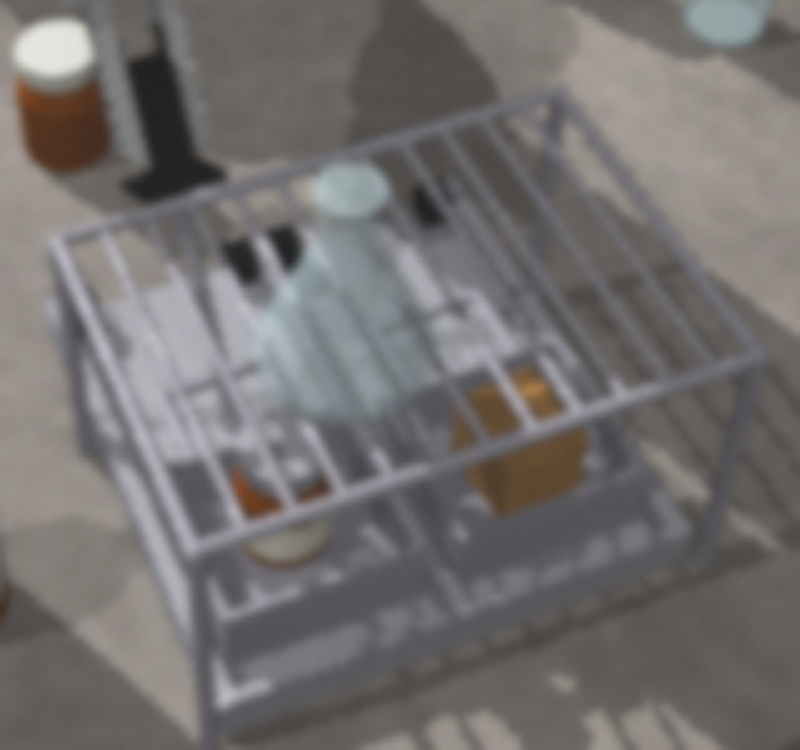

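No contact force, and the bend is at z=34 mm inside the loop. The scene crop shows the jar upright at (285,500) and the flask untouched. Pulling gently.

>>> jog_arm(steps=[-0.67, 0, -0.44, 0, 0, 0, -0.67, 0, -0.44, 0, 0, 0, -0.67, 0, -0.44, 0, 0, 0, -0.67, 0, -0.44, 0, 0, 0, -0.67, -0.05, -0.44, 0, 0, 0])

```text
t: 9.93
position: [0.5373, -0.049, 0.1748]
tool_rot: [0.014, 0.957, -0.045, 0.285]
wrist_force: [3.9, -0.2, 0.1]
width: 0.0219
gripper_force: 30.0
```

```bash
python3 - <<'E'
from h import *
np.set_printoptions(precision=4,suppress=True)
info()
E
```

```text
t 9.925 p [ 0.5373 -0.049   0.1748] bend [ 0.6309 -0.058   0.0351] z [ 0.5442 -0.052  -0.8374] tilt 33.13611306452163 yaw(y) 5.4101690347775335 q [ 0.4562  0.1127 -0.4713  2.2949  0.5469  0.1964 -2.1706] F [ 3.8524 -0.2078  0.1127] 0.021901594291737516
```

>>> jog_arm(steps=[0.18, -0.01, -0.37, 0, -3, 0, 0.16, -0.01, -0.33, 0, -3, 0, 0.14, -0.01, -0.29, 0, -3, 0, 0.13, -0.01, -0.25, 0, -3, 0, 0.11, -0.01, -0.21, 0, -3, 0])

```text
t: 10.55
position: [0.5372, -0.0486, 0.1911]
tool_rot: [0.008, 0.987, -0.047, 0.157]
wrist_force: [2.9, -0.7, 0.6]
width: 0.0219
gripper_force: 30.0
```

```bash
python3 - <<'E'
from h import *
np.set_printoptions(precision=4,suppress=True)
info()
w=imaging.grab_frame('wrist');save(w,'w6.png',s=1.5)
print(proj(w,[[.58,-.055,.042]])*1.5)
print([np.round(r['rect'])*1.5 for r in spotter.spot_in(w,'tote_eye')],[np.round(r['rect'])*1.5 for r in spotter.spot_in(w,'jar')])
E
```

```text
t 10.55 p [ 0.5372 -0.0486  0.1911] bend [ 0.5914 -0.0538  0.0317] z [ 0.3084 -0.0297 -0.9508] tilt 18.04657217609402 yaw(y) 5.416990674201576 q [ 0.5874  0.1818 -0.6199  2.081   0.2413  0.6101 -1.8505] F [ 2.9495 -0.7192  0.6018] 0.021932292153871245
[[383.1747 281.5593]]
[array([300. ,  54. , 462. , 283.5])] []
```

View pics/w6.png

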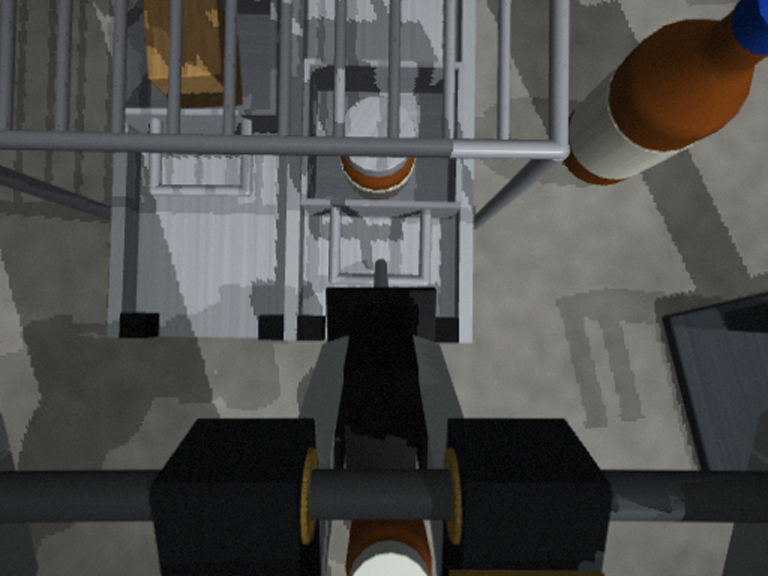

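The loop is engaged behind the rod at (380,270). The tote is emerging with the jar standing at (378,150). Continuing.

>>> jog_arm(steps=[0.11, -0.01, -0.2, 0, -3, 0, 0.1, -0.01, -0.16, 0, -3, 0, -0.88, -0.01, -0.19, 0, 0, 0, -0.88, -0.01, -0.19, 0, 0, 0, -0.88, -0.01, -0.19, 0, 0, 0])

```text
t: 11.32
position: [0.5103, -0.0456, 0.1946]
tool_rot: [0.005, 0.993, -0.047, 0.105]
wrist_force: [3.1, 0.1, -0.1]
width: 0.0217
gripper_force: 30.0
```

>>> jog_arm(steps=[-0.88, -0.01, -0.19, 0, 0, 0, -0.88, -0.01, -0.19, 0, 0, 0, -0.68, -0.01, -0.15, 0, 0, 0])

```text
t: 11.7
position: [0.4859, -0.0429, 0.1949]
tool_rot: [0.005, 0.993, -0.047, 0.105]
wrist_force: [3.1, 0.3, -0.1]
width: 0.0219
gripper_force: 30.0
```

```bash
python3 - <<'E'
from h import *
np.set_printoptions(precision=4,suppress=True)
info()
R,p=tool();b=p+R@[.0024,0,.1684]-[.6357,.0045,0];print('bay',b@[.994,-.106,0],b@[.106,.994,0])
E
```

```text
t 11.7 p [ 0.4859 -0.0429  0.1949] bend [ 0.5234 -0.0466  0.0307] z [ 0.2087 -0.0205 -0.9778] tilt 12.105580241667845 yaw(y) 5.411474039548984 q [ 0.6223  0.1229 -0.6442  2.109   0.145   0.7286 -1.774 ] F [ 3.0728  0.3265 -0.0878] 0.0218659480764389
bay -0.1062391373788189 -0.0626953871907984
```

Creep on until the force rises at the stops.

>>> jog_arm(steps=[-0.3, 0, -0.06, 0, 0, 0, -0.3, 0, -0.06, 0, 0, 0])

```text
t: 11.95
position: [0.4804, -0.0424, 0.1948]
tool_rot: [0.005, 0.993, -0.047, 0.105]
wrist_force: [2.8, -0.8, -0.2]
width: 0.0218
gripper_force: 30.0
```

>>> jog_arm(steps=[-0.2, 0, -0.04, 0, 0, 0, -0.2, 0, -0.04, 0, 0, 0])

```text
t: 12.2
position: [0.4763, -0.042, 0.1946]
tool_rot: [0.005, 0.993, -0.047, 0.105]
wrist_force: [3.8, -1.2, -0.7]
width: 0.0216
gripper_force: 30.0
```

>>> jog_arm(steps=[-0.2, 0, -0.04, 0, 0, 0, -0.2, 0, -0.04, 0, 0, 0])

```text
t: 12.45
position: [0.4721, -0.0417, 0.1945]
tool_rot: [0.005, 0.993, -0.047, 0.105]
wrist_force: [4.0, -1.9, -1.6]
width: 0.0221
gripper_force: 30.0
```

>>> jog_arm(steps=[-0.15, 0, -0.03, 0, 0, 0, 0, 0, 0, 0, 0, 0])

```text
t: 12.7
position: [0.4706, -0.0415, 0.1946]
tool_rot: [0.005, 0.993, -0.047, 0.105]
wrist_force: [2.7, -2.2, 0.3]
width: 0.0218
gripper_force: 30.0
```

```bash
python3 - <<'E'
from h import *
np.set_printoptions(precision=4,suppress=True)
info()
R,p=tool();b=p+R@[.0024,0,.1684]-[.6357,.0045,0];print('bay',b@[.994,-.106,0],b@[.106,.994,0])
f=imaging.grab_frame('top');save(f,'top7.png',(240,90,330,230),4)
E
```

```text
t 12.7 p [ 0.4706 -0.0415  0.1946] bend [ 0.508  -0.0452  0.0304] z [ 0.2083 -0.0204 -0.9778] tilt 12.08325495840265 yaw(y) 5.41473865387192 q [ 0.6346  0.0899 -0.6482  2.1409  0.1149  0.722  -1.7495] F [ 2.6949 -2.2266  0.2974] 0.021755490999236602
bay -0.12166003327441287 -0.06289308166695023
```

I've used all 10 views, so from here I check numerically. I'll compare the detected tote outline with the outline predicted for different tote positions.

```bash
cat >> h.py <<'E'
Rb=np.array([[.994,-(-.106),0],[-.106,.994,0],[0,0,1]]);ob=np.array([.6357,.0045,0])
def bay(P): return (Rb@np.array(P,float).T).T+ob
def boxpts(x): return bay([[x+a,-.063+b,z] for a in(-.05,.05) for b in(-.055,.055) for z in(.008,.053)])
E
python3 - <<'E'
from h import *
np.set_printoptions(precision=1,suppress=True,linewidth=150)
for c in('wrist','top','scene'):
    f=imaging.grab_frame(c); print(c)
    for n in('tote','tote_eye','jar','other_tote'):
        print(' ',n,[(np.array(r['rect']),round(r['conf'],2)) for r in spotter.regions_of(f,n)[:2]])
    for x in(-.04,-.025,-.01):
        q=proj(f,boxpts(x)); print('  pred box',x,q.min(0),q.max(0))
    for x in(-.118,-.132): print('  jar-ish/bar',x,proj(f,bay([[x,-.063,.046]])))
    print('  stop front faces', proj(f,bay([[-.075,-.063+s,.038] for s in(-.041,.041)])).ravel(),'rear wall top', proj(f,bay([[.025,-.063+s,.053] for s in(-.055,.055)])).ravel())
E
```

```text
wrist
  tote [(array([201.4,  24.6, 309.9, 183.6]), 0.64)]
  tote_eye [(array([199.4,  24. , 310.2, 181. ]), 0.78)]
  jar [(array([224.4,  60.8, 275.4, 124.5]), 0.74)]
  other_tote [(array([ 85.2,   0. , 191. ,  49.7]), 0.64)]
  pred box -0.04 [199.2  44.1] [310.7 150.7]
  pred box -0.025 [199.2  28.2] [311.1 137.6]
  pred box -0.01 [199.1  12.2] [311.5 124.4]
  jar-ish/bar -0.118 [[253.4 174.7]]
  jar-ish/bar -0.132 [[253.3 188.1]]
  stop front faces [292.7 134.3 215.1 133.4] rear wall top [311.1  29.6 199.2  28.2]
top
  tote [(array([263.1, 167. , 304.8, 210.1]), 0.93), (array([207.3,  86.2, 321.4, 208.6]), 0.19)]
  tote_eye [(array([265. , 165.2, 302.5, 210.8]), 0.65)]
  jar [(array([273.4, 175.4, 292.9, 196. ]), 0.8)]
  other_tote [(array([224.6, 116.7, 265.3, 167.9]), 0.93), (array([273.8, 175.7, 291.7, 198.1]), 0.22)]
  pred box -0.04 [263. 168.] [304.5 208.1]
  pred box -0.025 [263.4 162.9] [304.8 203. ]
  pred box -0.01 [263.9 157.8] [305.1 198. ]
  jar-ish/bar -0.118 [[281.7 214.3]]
  jar-ish/bar -0.132 [[281.3 219.2]]
  stop front faces [297.1 200.9 268.4 198.5] rear wall top [304.8 166.1 266.5 162.9]
scene
  tote [(array([215.9, 196.4, 260.3, 243. ]), 0.75), (array([338.2, 126.3, 363.6, 162.1]), 0.19)]
  tote_eye [(array([215.9, 195.3, 256.3, 240.8]), 0.95)]
  jar [(array([231.6, 191.7, 246.8, 225.6]), 0.88)]
  other_tote [(array([273.9, 210.1, 329.7, 265.8]), 0.76)]
  pred box -0.04 [211.9 192.1] [260.7 238.3]
  pred box -0.025 [213.5 195.5] [262.9 242.4]
  pred box -0.01 [215.1 199. ] [265.  246.6]
  jar-ish/bar -0.118 [[226.9 192.6]]
  jar-ish/bar -0.132 [[225.3 189.5]]
  stop front faces [218.6 208.5 245.  200.3] rear wall top [225.1 232.4 262.9 220. ]
```

```bash
cat >> h.py <<'E'
def prof(f,y,z=.053,xs=np.arange(-.095,.05,.0015)):
    g=cv2.GaussianBlur(cv2.cvtColor(f['frame'],cv2.COLOR_RGB2GRAY),(3,3),0).astype(np.float32); out=0
    for dy in np.arange(-.006,.0061,.002):
        uv=proj(f,bay([[x,-.063+y+dy,z] for x in xs])).astype(np.float32)
        out=out+cv2.remap(g,uv[:,:1].copy(),uv[:,1:].copy(),cv2.INTER_LINEAR).ravel()
    return xs,out/7
def edges(f,y,n=7):
    xs,p=prof(f,y); d=np.gradient(p); i=[k for k in range(1,len(d)-1) if abs(d[k])>=abs(d[k-1]) and abs(d[k])>abs(d[k+1]) and abs(d[k])>4]
    print(y,[(round(xs[k]*1e3,1),round(float(d[k]))) for k in i])
E
python3 - <<'E'
from h import *
f=imaging.grab_frame('wrist')
for y in(-.04,-.03,.03,.04): edges(f,y)
E
```

```text
-0.04 [(np.float64(-75.5), 31), (np.float64(-69.5), -32), (np.float64(7.0), -13), (np.float64(14.5), 10), (np.float64(22.0), 22), (np.float64(26.5), -17)]
-0.03 [(np.float64(-78.5), -4), (np.float64(-74.0), 25), (np.float64(-69.5), -28), (np.float64(5.5), -10), (np.float64(10.0), 10), (np.float64(22.0), 21), (np.float64(26.5), -14)]
0.03 [(np.float64(-92.0), -7), (np.float64(-81.5), 7), (np.float64(-77.0), -16), (np.float64(-72.5), 16), (np.float64(-69.5), -10), (np.float64(-38.0), 4), (np.float64(-21.5), 5), (np.float64(-9.5), -10), (np.float64(-2.0), 6), (np.float64(7.0), -23), (np.float64(22.0), 21)]
0.04 [(np.float64(-74.0), 34), (np.float64(-69.5), -25), (np.float64(-63.5), -9), (np.float64(-32.0), 6), (np.float64(-23.0), 6), (np.float64(-17.0), -4), (np.float64(-9.5), -11), (np.float64(-2.0), 5), (np.float64(7.0), -17), (np.float64(22.0), 29), (np.float64(26.5), -9)]
```

>>> jog_arm(steps=[-0.2, 0, -0.04, 0, 0, 0, -0.2, 0, -0.04, 0, 0, 0, 0, 0, 0, 0, 0, 0])

```text
t: 13.92
position: [0.4666, -0.0409, 0.1946]
tool_rot: [0.005, 0.993, -0.047, 0.105]
wrist_force: [2.2, -0.2, -1.1]
width: 0.022
gripper_force: 30.0
```

```bash
python3 - <<'E'
from h import *
np.set_printoptions(precision=4,suppress=True)
info()
f=imaging.grab_frame('wrist')
for y in(-.04,-.03,.03,.04): edges(f,y)
E
```

```text
t 13.925 p [ 0.4666 -0.0409  0.1946] bend [ 0.5041 -0.0446  0.0305] z [ 0.2087 -0.0202 -0.9778] tilt 12.101563174031979 yaw(y) 5.405763756301378 q [ 0.6376  0.0807 -0.6492  2.1494  0.1062  0.7202 -1.7425] F [ 2.2089 -0.1991 -1.067 ] 0.021953981655316524
-0.04 [(np.float64(-77.0), 31), (np.float64(-69.5), -31), (np.float64(5.5), -12), (np.float64(14.5), 11), (np.float64(22.0), 22), (np.float64(26.5), -17)]
-0.03 [(np.float64(-74.0), 24), (np.float64(-69.5), -28), (np.float64(5.5), -12), (np.float64(10.0), 10), (np.float64(22.0), 21), (np.float64(26.5), -15)]
0.03 [(np.float64(-92.0), -8), (np.float64(-83.0), 7), (np.float64(-78.5), -19), (np.float64(-74.0), 16), (np.float64(-69.5), -9), (np.float64(-36.5), 5), (np.float64(-30.5), 5), (np.float64(-21.5), 6), (np.float64(-9.5), -10), (np.float64(-2.0), 6), (np.float64(7.0), -21), (np.float64(22.0), 22)]
0.04 [(np.float64(-75.5), 32), (np.float64(-69.5), -23), (np.float64(-63.5), -8), (np.float64(-32.0), 10), (np.float64(-24.5), 5), (np.float64(-18.5), -6), (np.float64(-9.5), -9), (np.float64(-2.0), 5), (np.float64(7.0), -17), (np.float64(22.0), 31), (np.float64(26.5), -10)]
```

The tote walls read -75 and +25 mm and did not move with another 4 mm of pull, so it rests on the stops. The hook is only slipping slightly in the grip. Disengaging: forward 19 mm, then straight up.

>>> jog_arm(steps=[0.62, 0, 0.13, 0, 0, 0, 0.62, 0, 0.13, 0, 0, 0, 0.62, 0.02, 0.13, 0, 0, 0, 0, 0, 0, 0, 0, 0])

```text
t: 14.48
position: [0.4859, -0.043, 0.1944]
tool_rot: [0.005, 0.993, -0.047, 0.105]
wrist_force: [0.3, 0.1, -1.6]
width: 0.0217
gripper_force: 30.0
```

>>> jog_arm(steps=[0.16, 0, -0.78, 0, 0, 0, 0.16, 0, -0.78, 0, 0, 0, 0.16, 0, -0.78, 0, 0, 0])

```text
t: 14.85
position: [0.4854, -0.0431, 0.2194]
tool_rot: [0.005, 0.993, -0.047, 0.105]
wrist_force: [-0.1, -1.0, -1.5]
width: 0.0221
gripper_force: 30.0
```

```bash
python3 - <<'E'
from h import *
np.set_printoptions(precision=4,suppress=True)
info()
f=imaging.grab_frame('wrist')
for y in(-.04,.04): edges(f,y)
E
```

```text
t 14.85 p [ 0.4854 -0.0431  0.2194] bend [ 0.5229 -0.0467  0.0552] z [ 0.209  -0.0206 -0.9777] tilt 12.125663586709528 yaw(y) 5.4119735988929945 q [ 0.6389  0.0839 -0.6494  2.0821  0.102   0.7843 -1.7333] F [-0.1288 -0.9841 -1.5022] 0.022096337078386926
-0.04 [(np.float64(-93.5), -36), (np.float64(-75.5), 41), (np.float64(-69.5), -30), (np.float64(8.5), -14), (np.float64(16.0), 14), (np.float64(22.0), 23), (np.float64(26.5), -18)]
0.04 [(np.float64(-92.0), -19), (np.float64(-74.0), 42), (np.float64(-69.5), -23), (np.float64(-62.0), -9), (np.float64(-29.0), 10), (np.float64(-20.0), 5), (np.float64(-15.5), -4), (np.float64(-6.5), -9), (np.float64(1.0), 5), (np.float64(10.0), -17), (np.float64(22.0), 32), (np.float64(26.5), -12)]
```

>>> jog_arm(steps=[0.8, 0, -3.8, 0, 0, 0, 0.8, 0, -3.8, 0, 0, 0, 0.8, 0, -3.8, 0, 0, 0, 0.8, 0, -3.8, 0, 0, 0, 0, 0, 0, 0, -6, 0])

```text
t: 15.52
position: [0.4849, -0.0429, 0.3774]
tool_rot: [0.004, 0.997, -0.047, 0.055]
wrist_force: [-0.2, 0.1, -0.9]
width: 0.0219
gripper_force: 30.0
```

>>> jog_arm(steps=[0, 0, 0, 0, -6, 0, -1.4, 5.3, 0, 0, 0, 0, -1.4, 5.3, 0, 0, 0, 0, -1.4, 5.3, 0, 0, 0, 0, -1.4, 5.3, 0, 0, 0, 0])

```text
t: 16.15
position: [0.4081, -0.2502, 0.3743]
tool_rot: [0.001, 0.999, -0.047, 0.001]
wrist_force: [1.7, -0.4, -1.3]
width: 0.0215
gripper_force: 30.0
```

>>> jog_arm(steps=[-1.4, 5.3, 0, 0, 0, 0, -1.4, 5.3, 0, 0, 0, 0, 0, 0, 0, 0, 0, -5.9, 0, 0, 0, 0, 0, -5.9, 0, 0, 0, 0, 0, 0])

```text
t: 16.77
position: [0.3711, -0.3516, 0.374]
tool_rot: [0.0, 0.998, 0.055, 0.001]
wrist_force: [-0.5, -0.5, -1.6]
width: 0.0219
gripper_force: 30.0
```

```bash
python3 - <<'E'
from h import *
np.set_printoptions(precision=4,suppress=True,linewidth=160)
info()
w=imaging.grab_frame('wrist');save(w,'w8.png',s=1.5)
R,p=tool()
for a in(0,2,4,6,8):
    r=np.radians(a); print(a,proj(w,[p+R@[.0024+.173*np.sin(r)+x,0,-.005+.173*np.cos(r)] for x in(0,.0045)]).ravel().round(1))
A=w['frame'];B=cv2.resize(cv2.imread('pics/w2.png')[:,:,::-1],(512,384),interpolation=cv2.INTER_AREA)
for I in(B,A):
    for r in range(150,200,3): print(r,I[r,238:268:2].mean(-1).astype(int))
    print()
E
```

```text
t 16.775 p [ 0.3711 -0.3516  0.374 ] bend [ 0.3738 -0.3514  0.2056] z [ 0.0017 -0.0007 -1.    ] tilt 0.10671675560362875 yaw(y) -6.35303529871679 q [ 1.0376  0.1143 -0.3724  1.6643  0.0419  1.3691 -0.8008] F [-0.4989 -0.5373 -1.6462] 0.021902305891129067
0 [253.1 178.  253.2 174. ]
2 [253.2 172.6 253.2 168.6]
4 [253.2 167.2 253.2 163.1]
6 [253.2 161.8 253.2 157.6]
8 [253.2 156.3 253.2 152.1]
150 [120 120 117 115 115 114 116 114 113 114 115 116 119 119 118]
153 [121 120 119 119 116 116 117 119 115 116 120 120 122 122 117]
156 [119 121 120 118 117 116 119 121 114 117 119 120 121 120 117]
159 [118 119 119 115 117 117 116 121 117 117 116 117 117 117 123]
162 [113 115 113 115 116 116 117 117 116 118 113 113 117 118 119]
165 [109 110 111 113 115 113 115 117 117 115 111 112 111 115 114]
168 [107 112 113 115 117 115 116 114 115 115 110 108 110 112 111]
171 [112 110 113 114 116 116 114 111 114 113 111 112 111 111 109]
174 [115 114 115 117 117 117 101  64  54  87 114 112 114 109 109]
177 [113 112 115 117 116 113  56  51  52  54 106 114 112 106 103]
180 [108 110 110 109 110 107  54  49  52  52 
[... 719 characters left out ...]
 120 119 119  73  53  51  54 116 120 125 122 124]
168 [114 116 119 119 120 119  53  56  55  56 111 118 119 121 124]
171 [115 117 118 121 118 121  53  55  55  57  91 116 115 120 117]
174 [117 120 118 119 116 119  54  52  55  57  82 114 114 114 113]
177 [119 118 122 120 118 118  54  51  53  55  76 114 112 113 112]
180 [113 116 115 116 113 116  52  56  56  57  72 112 112 111 111]
183 [110 113 110 111 113 114  52  55  58  56  60 110 107 111 113]
186 [61 66 63 63 64 59 32 34 32 30 33 67 66 68 71]
189 [ 4 12  8  6  8  9  5 12  8  6  6  5  6  7  6]
192 [10  6  6  8 13  6  6  2 13  8 14  8  6 10 12]
195 [ 5 10  4  9  5  8  4  6 10  2  9  5 10 12  7]
198 [ 9  6  3  6 11  6  7  4  2  5  1  2  7 11  4]
```

The rod end moved from row 173 to 162.5, meaning the hook slipped 3.9° in the grip. I'll counter-tilt the tool by 4° so the hook is vertical, then lower to entry height in front of the fork.

>>> jog_arm(steps=[0, 0, 0, 0, -4, 0, 0.22, 0, 3.2, 0, 0, 0, 0.22, 0, 3.2, 0, 0, 0, 0.22, 0, 3.2, 0, 0, 0, 0.22, 0, 3.2, 0, 0, 0])

```text
t: 17.45
position: [0.3713, -0.3516, 0.2448]
tool_rot: [0.003, 0.998, 0.054, -0.034]
wrist_force: [0.4, -0.7, -1.7]
width: 0.0217
gripper_force: 30.0
```

>>> jog_arm(steps=[0, 0, 0, 0, 0, 0, 0, 0, 0, 0, 0, 0])

```text
t: 17.7
position: [0.3718, -0.3519, 0.2469]
tool_rot: [0.003, 0.998, 0.055, -0.034]
wrist_force: [0.7, 0.0, -0.6]
width: 0.022
gripper_force: 30.0
```

```bash
cat > k.py <<'E'
from h import *
np.set_printoptions(precision=4,suppress=True)
R,p=tool();r=np.radians(3.9);piv=np.array([.0024,0,-.005]);hd=np.array([np.sin(r),0,np.cos(r)])
O=p+R@(piv+.033*hd);print('hook O',O,'dir',R@hd,'p',p,'F',status.state()['wrist_force'],'t',status.state()['t'])
d=np.array([.4766,-.3395,.200])-O; y=np.radians(6.4)
print('delta stand frame cm',100*(d[0]*np.cos(y)+d[1]*np.sin(y)),100*(-d[0]*np.sin(y)+d[1]*np.cos(y)),100*d[2])
print('delta tool cm',R.T@d*100)
w=imaging.grab_frame('wrist')
Y=np.array([[np.cos(y),-np.sin(y)],[np.sin(y),np.cos(y)]])
g=cv2.cvtColor(w['frame'],cv2.COLOR_RGB2GRAY).astype(np.float32)
# prong lateral profile at stand x=-.02 and .02, z=.2
for sx in(-.03,0,.03):
    ys=np.arange(-.03,.0301,.002);P=np.c_[(Y@np.c_[np.full_like(ys,sx),ys].T).T+[.4806,-.3387],np.full_like(ys,.2)]
    uv=proj(w,P).astype(np.float32);print(sx,cv2.remap(g,uv[:,:1].copy(),uv[:,1:].copy(),1).ravel().astype(int),uv[[0,-1]].ravel().astype(int))
E
python3 k.py
```

```text
hook O [ 0.3745 -0.3517  0.2187] dir [ 0.0009 -0.0019 -1.    ] p [ 0.3718 -0.3519  0.2469] F [ 0.6941  0.0162 -0.5539] t 17.7
delta stand frame cm 10.282503853776436 0.07427945024986848 -1.8731437772516069
delta tool cm [10.3852 -0.089   1.1759]
-0.03 [ 59  60  61  62  62  60  87 149 149 152 146  91  57  58  60  65  62  62
  51  40  63 100 100 100  99  89  61  60  66  64  61] [298  99 203  99]
0 [ 58  59  62  60  61  59  60 151 153 151 154 149  60  61  59  66  64  62
  61  61  61 102 101 101 102 101  60  60  57  63  60] [301  46 200  47]
0.03 [0 0 0 0 0 0 0 0 0 0 0 0 0 0 0 0 0 0 0 0 0 0 0 0 0 0 0 0 0 0 0] [304 -12 197 -12]
```

The prong profile in the wrist view shows the fork about 1.7 mm further to +y than assumed. I'll correct for that and slide in over the lips.

>>> jog_arm(steps=[0, -0.24, 0, 0, 0, 0, 2.56, 0, -0.18, 0, 0, 0, 2.56, 0, -0.18, 0, 0, 0, 2.56, 0, -0.18, 0, 0, 0, 2.56, 0, -0.18, 0, 0, 0])

```text
t: 18.38
position: [0.474, -0.3378, 0.2465]
tool_rot: [0.003, 0.998, 0.055, -0.034]
wrist_force: [-0.5, -1.0, -1.3]
width: 0.0217
gripper_force: 30.0
```

>>> jog_arm(steps=[0, 0, 0, 0, 0, 0])

```text
t: 18.5
position: [0.4745, -0.3371, 0.2461]
tool_rot: [0.002, 0.998, 0.056, -0.034]
wrist_force: [-0.3, -0.0, -1.6]
width: 0.0217
gripper_force: 30.0
```

```bash
python3 k.py | head -4
```

```text
hook O [ 0.4772 -0.3368  0.2179] dir [ 0.0008 -0.0006 -1.    ] p [ 0.4745 -0.3371  0.2461] F [-0.3268 -0.0093 -1.6094] t 18.5
delta stand frame cm -0.0913493888334639 -0.26447531559737897 -1.7909191405507063
delta tool cm [0.0289 0.2631 1.7932]
-0.03 [69 68 67 67 69 71 70 10  5  8  6 11  8  8  2  4  5  8  7  3  7  2  5  9
```

>>> jog_arm(steps=[0.04, 0.03, 0.6, 0, 0, 0, 0.04, 0, 0.6, 0, 0, 0, 0.02, 0, 0.35, 0, 0, 0, 0, 0, 0, 0, 0, 0])

```text
t: 19.05
position: [0.4727, -0.3382, 0.2299]
tool_rot: [0.002, 0.998, 0.056, -0.034]
wrist_force: [-0.1, -0.5, -0.6]
width: 0.0218
gripper_force: 30.0
```

>>> jog_arm(steps=[0, 0, 0.15, 0, 0, 0, 0, 0, 0, 0, 0, 0])

```text
t: 19.3
position: [0.473, -0.3383, 0.2289]
tool_rot: [0.002, 0.998, 0.056, -0.034]
wrist_force: [-0.2, -0.2, -0.2]
width: 0.0219
gripper_force: 30.0
```

>>> jog_arm(steps=[0, 0, 0.12, 0, 0, 0, 0, 0, 0, 0, 0, 0])

```text
t: 19.55
position: [0.473, -0.3383, 0.2288]
tool_rot: [0.003, 0.998, 0.056, -0.034]
wrist_force: [-6.0, 1.5, 14.4]
width: 0.0218
gripper_force: 30.0
```

It is resting on the prongs (14 N up). Open and retreat.

>>> jog_arm(steps=[0, 0, -0.08, 0, 0, 0, 0, 0, 0, 0, 0, 0])

```text
t: 19.8
position: [0.473, -0.3383, 0.2289]
tool_rot: [0.003, 0.998, 0.056, -0.034]
wrist_force: [-2.7, 1.0, 7.5]
width: 0.022
gripper_force: 30.0
```

>>> jog_arm(steps=[0, 0, 0, 0, 0, 0, 0, 0, 0, 0, 0, 0, 0, 0, 0, 0, 0, 0, 0, 0, 0, 0, 0, 0, 0, 0, 0, 0, 0, 0], grip=-1)

```text
t: 20.42
position: [0.4729, -0.3382, 0.2283]
tool_rot: [0.002, 0.998, 0.056, -0.034]
wrist_force: [0.9, -0.4, -0.2]
width: 0.0684
gripper_force: 0.0
```

>>> jog_arm(steps=[0, 0, 0, 0, 0, 0, 0, 0, 0, 0, 0, 0, 0, 0, 0, 0, 0, 0])

```text
t: 20.8
position: [0.4729, -0.3382, 0.2283]
tool_rot: [0.002, 0.998, 0.056, -0.034]
wrist_force: [-0.6, -0.5, -0.2]
width: 0.0934
gripper_force: 0.0
```

>>> jog_arm(steps=[-0.07, 0, -1, 0, 0, 0, -0.14, 0, -2, 0, 0, 0, -0.2, 0, -3, 0, 0, 0, -0.2, 0, -3, 0, 0, 0, -0.1, 0, -1.4, 0, 4, 0])

```text
t: 21.42
position: [0.4741, -0.3376, 0.3347]
tool_rot: [0.001, 0.998, 0.057, 0.002]
wrist_force: [0.8, -0.5, -0.2]
width: 0.094
gripper_force: 0.0
```

```bash
python3 - <<'E'
from h import *
np.set_printoptions(precision=1,suppress=True)
info()
y=np.radians(6.4);Y=np.array([[np.cos(y),-np.sin(y),0],[np.sin(y),np.cos(y),0],[0,0,1]]);o=np.array([.4802,-.3372,0])
for c in('wrist','top','scene'):
    f=imaging.grab_frame(c)
    print(c,[(np.array(r['rect']),round(r['conf'],2)) for r in spotter.spot_in(f,'pullhook')[:2]])
    P=[[a-.004,b,z] for a,b,z in [(i*.017,j*.011,.268) for i in(-1,1) for j in(-1,1)]+[(i*.023,j*.023,.203) for i in(-1,1) for j in(-1,1)]]
    q=proj(f,(Y@np.array(P).T).T+o);print('  pred',q.min(0),q.max(0))
    for n in('tote','jar','other_tote','flask','reagent'): print('  ',n,[(np.array(r['rect']),round(r['conf'],2)) for r in spotter.spot_in(f,n)[:1]])
    if c=='wrist': W=f
g=cv2.cvtColor(W['frame'],cv2.COLOR_RGB2GRAY); 
for r in range(150,240,5): d=np.where(g[r,200:310]<30)[0]; print(r,(d.min()+200,d.max()+200,len(d)) if len(d) else None)
E
```

```text
t 21.425 p [ 0.5 -0.3  0.3] bend [ 0.5 -0.3  0.2] z [ 0. -0. -1.] tilt 0.2724268776727867 yaw(y) -6.490131484837901 q [ 0.9  0.3 -0.4  1.6  0.1  1.3 -1. ] F [ 0.8 -0.5 -0.2] 0.09402840667762465
wrist [(array([232.1, 156.2, 279.3, 226.9]), 0.57)]
  pred [229.2 164.2] [277.2 228.7]
   tote [(array([  0.6,   0. , 105.4, 122.5]), 0.92)]
   jar [(array([ 2.2, 24.1, 75.6, 71. ]), 0.66)]
   other_tote [(array([214.1, 112.4, 292.7, 226.7]), 0.35)]
   flask [(array([207.3, 112.6, 291.5, 227.9]), 0.34)]
   reagent [(array([159.4,   0. , 223.1,  34.8]), 0.64)]
top [(array([387.9, 211.6, 408.8, 231.1]), 0.51)]
  pred [393.9 206.5] [420.7 228.5]
   tote [(array([265.3, 163.4, 303.6, 217.5]), 0.96)]
   jar [(array([274.5, 174.2, 292.2, 196.6]), 0.83)]
   other_tote [(array([223.7, 117.8, 264.8, 167.7]), 0.62)]
   flask [(array([266.9,  91.5, 296.5, 132.8]), 0.89)]
   reagent [(array([329.3, 139.8, 363.1, 171.2]), 0.9)]
scene [(array([ 95.1, 159.8, 125.6, 192.5]), 0.69)]
  pred [ 94.5 156. ] [122.  190.7]
   tote [(array([218.1, 197.1, 258.1, 241. ]), 0.95)]
   jar [(array([230.1, 193.8, 249.2, 226.7]), 0.64)]
   other_tote [(array([274.7, 208.4, 330.7, 267. ]), 0.75)]
   flask [(array([251.3, 185. , 286.8, 236. ]), 0.56)]
   reagent [(array([171.6, 224.5, 201.8, 279.6]), 0.56)]
150 None
155 None
160 None
165 (np.int64(230), np.int64(278), 49)
170 (np.int64(230), np.int64(277), 48)
175 (np.int64(230), np.int64(277), 48)
180 (np.int64(231), np.int64(277), 47)
185 (np.int64(231), np.int64(277), 47)
190 (np.int64(231), np.int64(277), 47)
195 (np.int64(231), np.int64(276), 46)
200 (np.int64(231), np.int64(276), 46)
205 (np.int64(232), np.int64(276), 45)
210 (np.int64(241), np.int64(267), 27)
215 (np.int64(241), np.int64(267), 27)
220 (np.int64(241), np.int64(267), 27)
225 (np.int64(241), np.int64(267), 27)
230 None
235 None
```

The hook hangs upright on the fork, with its silhouette within about a pixel of prediction. The tote is at the stops, the jar is upright and the bystanders are unchanged. Handing in.

```bash
python3 -c "
from rig import job
print(job.sign_off())"
```

```text
the job is handed in; nothing more can be done
None
```

The jar tote was pulled with the hook onto its two stops with the jar still standing, the hook was hung back on the fork and released, and the job was handed in at about 21.6 s.

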